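Count beads into the pump spinner and prime it

ROBOT

A 6-joint arm with a two-finger parallel gripper is mounted at the origin on the work surface. World frame = base frame: x ahead of the robot, y to its left, z up, the work surface at z = 0. Lengths are in m, angles in rad, forces in N, time in s.
With the tool pointing down it reaches from about 0.25 to 0.775 m from the base axis. Payload 4 kg.
Tool frame: the origin (TCP) lies at the very end of the fingers, on their centre line; the grasp point (between the pads) lies hold_point_z behind it (hold_point_z is the distance from the TCP to the grasp point, in m); z points along the fingers, y is the direction in which the jaws open and shut (so a half turn about z gives the same grasp; the last joint's range is limited). The gripper opens to 94 mm and grips with 3 to 60 N. Pads are 16 mm wide; open, the fingers measure 119 mm over their backs; the gripper's body (75 mm by 177 mm) begins 78 mm behind the grasp point.
Start: joints at [-1.262, 0.087, 1.371, -0, 1.684, -0.103], TCP at [0.22, -0.504, 0.206] pointing down, gripper open.
Joint ranges: [-3.1, 3.1], [-0.76, 2.03], [0.27, 2.55], [-1.08, 4.22], [0.17, 2.65], [-2.57, 2.57]. Speed limits (rad/s): [2.79, 2.79, 3.14, 3.14, 3.14, 3.14].

INTERFACE

Orientations are given as [roll, pitch, yaw] about the fixed x, y, z axes, in that order (R = Rz(yaw) Ry(pitch) Rx(roll)).
In Python, from bench import * gives the robot as it stands.
- The arm moves only by the tool step_arm, never from a script. Its argument "increments" is text: rows parted by semicolons, each of 6 numbers parted by spaces: the shift along the tool's x, y, z in cm, then the turn, a rotation vector about the tool's x, y, z in rad. A call has 1 to 5 rows; each row shifts and turns the commanded pose from where the row before left it, along the tool's axes as they then stand; what a row does not reach is not made up. A row lasts 1/10 s, in which the tool goes at most 50 mm and 8.59 degrees, less where a joint would pass 70% of its speed; a pose out of reach is approached as far as the arm can. A call is refused whole if a number of a shift passes 5 or a number of a turn 0.15, either way. A call with a gripper value outside its range is refused whole. "claw" is the gripper's target within -1 to 1 (shut at 1, half-way at 0, fully open at -1), set as the call begins (left out, the last holds). The fingers move at their own pace and stop on an object; the grip force is fixed at half the most. Time passes only in rows, so rows that do not move let the fingers close. It gives the time, the measured TCP pose, the force and the opening at its end, in the units of the state.
- get_obs(): the state, without advancing time (a new reading comes with each control period).
- snapshot(name): name is "side" or "top"; returns the picture (384x512x3 uint8, red, green, blue); there is no depth.
- calibration(name): a dict with "camera_matrix" (3x3 intrinsics, pixels), "k1" (the pictures are not rectified: a ray, as slopes to the right and down, at radius r is drawn at 1 + k1 r^2 times it, then the intrinsics apply), "eye" and "orientation" of the camera in the world. Camera axes: x right, y up, looking along -z (the intrinsics and any distortion apply to the point x, -y, -z); pixel columns grow to the right and rows downward; lengths in m; the calibration is good to about 2 mm. A picture is of the moment at which its call begins. calibration takes no time and is no camera call.
- close_job(): hands the job in, once; it reports no verdict.
The state is a dict: "time": time; "joint_positions": joint angles; "qvel": joint speeds; "joint_torque": joint torques, N m; "tool_pos": TCP position; "ee_rot": TCP orientation; "wrist_force": force on the tool from outside, world axes, zero at the start; "wrist_torque": the same for the moment, N m; "width": finger opening in m.
Only numpy, scipy, OpenCV 4.12 (cv2) and the standard library are available. Lean on these libraries where they do the work, as an engineer would, in place of code of your own. Each camera call takes 0.05 s, during which the arm holds its last target. There are 200 camera calls.

TASK

Load the bead spinner so that its bowl holds exactly five beads: put every disc bead that lies on the shelf in the bowl and make up the rest with round beads by tipping the wooden pouring cup slowly over the bowl, keeping the others in the cup. Stand the cup upright back on its cork mat, then press the spinner's plunger right down to its stop and let it spring up. Leave the jam jar, the stapler and the egg cup where they are, and no bead lying about.

Things in the scene. Friction and masses are not known exactly. Their poses are not given: they have to be found in the camera images.
- bowl_floor (a point): Centre of the inner floor of the open blue plastic bowl of the pump bead spinner, which is fixed to the shelf on a round base 124 mm across. 47 mm above the shelf when the bowl is empty. Inside the bowl is about 92 mm across at the floor, 112 mm at the rim. Axes: the spinner's; its plunger stands 115 mm from the bowl's axis towards -y.
- bowl_rim (a point): Centre of the bowl's mouth, 37 mm above its inner floor (84 mm above the shelf when empty); the rim is 120 mm across outside.
- bowl (a joint): How far the bowl has sunk on its soft spring, in m: 0 empty, about 0.00275 more for each bead in it, round or disc (every bead weighs 14 g). Range 0 to 0.018; spring 50 N/m.
- plunger (a joint): Spring plunger of the spinner, in m pressed down: 0 up, 0.012 at its stop. It starts to move at about 2 N, takes about 5 N to reach the stop, and springs back up when let go.
- plunger_top (a point): Centre of the top of the plunger's white round head, 36 mm across; 98 mm above the shelf when up. The housing under it is a blue post 52 mm across beside the bowl.
- mat: Thin cork mat, 170 x 80 x 4 mm, fixed to the shelf; the pouring cup stands on it. Origin: centre of its underside, x along its length.
- cup: Pouring cup of pale wood holding the round beads: a straight narrow trough 126 mm long (its x), 31 mm wide (its y), 34 mm high, about 90 g empty, open on top and at the -x end, closed at +x. Walls 3 mm, channel 25 mm wide, its floor 9 mm above the underside. Origin: centre of its underside, z up. Pinch it across its width.
- cup_lip (a point): Middle of the pouring edge at the cup's open end, on the channel floor: 63 mm from the cup's origin along its -x, 9 mm above its underside. Beads leave here when this end is tilted down; one from far back leaves at up to about 0.5 m/s. Tilting the other way by 0.3 rad would roll beads backwards.
- cup_slot3 (a point): Middle of the cup's channel floor. Five cross slots, 24 mm apart (cup x = -48, -24, 0, 24, 48 mm), hold one round bead each, or none. They widen towards the closed end: tilted slowly, the open end down, the cup lets the beads roll out one at a time, open end first, at about 0.30, 0.42, 0.54, 0.66, 0.78 rad (each give or take 0.04).
- bead1: Round bead, off-white glazed ceramic ball 22 mm across, 14 g, in the cup at the start; origin at its centre. Four or five of the five are present.
- bead2: Round bead, off-white glazed ceramic ball 22 mm across, 14 g, in the cup at the start; origin at its centre. Four or five of the five are present.
- bead3: Round bead, off-white glazed ceramic ball 22 mm across, 14 g, in the cup at the start; origin at its centre. Four or five of the five are present.
- bead4: Round bead, off-white glazed ceramic ball 22 mm across, 14 g, in the cup at the start; origin at its centre. Four or five of the five are present.
- bead5: Round bead, off-white glazed ceramic ball 22 mm across, 14 g, in the cup at the start; origin at its centre. Four or five of the five are present.
- disc1: Disc bead, off-white glazed ceramic disc 28 mm across and 14 mm high with a dark dot on top, 14 g, lying flat on the shelf at the start; origin at the centre of its underside. Two to four of the four are present.
- disc2: Disc bead, off-white glazed ceramic disc 28 mm across and 14 mm high with a dark dot on top, 14 g, lying flat on the shelf at the start; origin at the centre of its underside. Two to four of the four are present.
- disc3: Disc bead, off-white glazed ceramic disc 28 mm across and 14 mm high with a dark dot on top, 14 g, lying flat on the shelf at the start; origin at the centre of its underside. Two to four of the four are present.
- disc4: Disc bead, off-white glazed ceramic disc 28 mm across and 14 mm high with a dark dot on top, 14 g, lying flat on the shelf at the start; origin at the centre of its underside. Two to four of the four are present.
- jar: Bystander: empty glass jam jar, 70 mm across, 95 mm high; origin at the centre of its base.
- stapler: Bystander: black metal stapler, 135 mm long (its y), 36 mm wide, 56 mm high; origin at the centre of its underside.
- eggcup: Bystander: white ceramic egg cup with pins in it, 50 mm across, 68 mm high; origin at the centre of its base.

How it is judged:
By the outcome, as a careful person would: the job done as asked, in the order asked, and still so for the second after the job is handed in, with the robot touching nothing.
Of disc1, disc2, disc3, disc4 only 2 to 4 are there at a start; the rules pass over those that are not, and their reading is None.
Of bead1, bead2, bead3, bead4, bead5 only 4 to 5 are there at a start; the rules pass over those that are not, and their reading is None.
At some moment in a run one of disc1, disc2, disc3, disc4 may be knocked a few centimetres aside while the robot is not near it.
It also fails if it takes over 192 s, if anything falls off the work surface, if the arm or the gripper's body presses on something with over 40 N, if the wrist force passes 120 N, or if a joint passes its speed limit or range.

## Working session

There is one attempt and no reset: what is moved stays moved. The work goes in short steps, Python scripts to look and compute and a tool call to move; the robot and the scene stay as the last step left them, time stands still between calls to the robot, and variables do not carry over. Pictures are saved under pics/ and viewed, about 12 in all and at most 16, crops included, and the job is handed in when it is done.

Besides the shell and the picture viewer there is one more tool, called in YAML: its name, and indented under it one key for each argument. step_arm: Moves the arm, as the interface text tells. Its arguments: {"type":"object","properties":{"increments":{"type":"string"},"claw":{"type":"number"}},"required":["increments"]}

```bash
mkdir -p pics; ls; cat > h.py <<'E'
import sys; sys.path.insert(0,'.')
import numpy as np, cv2
from bench import *
from scipy.spatial.transform import Rotation as R
def save(n,f,crop=None,scale=1):
    im=snapshot(n)[:,:,::-1].copy(); cv2.imwrite(f'pics/{f}_raw.png',im)
    if crop: im=im[crop[1]:crop[3],crop[0]:crop[2]]
    if scale!=1: im=cv2.resize(im,None,fx=scale,fy=scale,interpolation=cv2.INTER_CUBIC)
    cv2.imwrite(f'pics/{f}.png',im)
def cam(n):
    c=calibration(n); o=np.array(c['orientation'],float)
    Rm=o if o.shape==(3,3) else R.from_euler('xyz',o).as_matrix() if o.size==3 else None
    return np.array(c['camera_matrix']),c['k1'],np.array(c['eye']),Rm
def ray(n,u,v):
    K,k1,e,Rm=cam(n); d=np.array([(u-K[0,2])/K[0,0],(v-K[1,2])/K[1,1]]); s=d.copy()
    for _ in range(20): s=d/(1+k1*(s@s))
    return e,Rm@np.array([s[0],-s[1],-1])
def onz(n,u,v,z):
    e,d=ray(n,u,v); return e+d*(z-e[2])/d[2]
def proj(n,p):
    K,k1,e,Rm=cam(n); c=Rm.T@(np.array(p)-e); s=np.array([c[0],-c[1]])/-c[2]; s=s*(1+k1*(s@s))
    return K[0,0]*s[0]+K[0,2],K[1,1]*s[1]+K[1,2]
def two(a,b):
    (e1,d1),(e2,d2)=ray('top',*a),ray('side',*b)
    t=np.linalg.lstsq(np.c_[d1,-d2],e2-e1,rcond=None)[0]; p,q=e1+t[0]*d1,e2+t[1]*d2
    return (p+q)/2,np.linalg.norm(p-q)
E
python3 - <<'E'
from h import *
for n in('top','side'): print(calibration(n))
save('top','t0',scale=1.5); save('side','s0',scale=1.5); print(get_obs())
E
```

```text
pics
{'camera_matrix': array([[468.0581944 ,   0.        , 261.09241556],
       [  0.        , 468.0581944 , 187.29593482],
       [  0.        ,   0.        ,   1.        ]]), 'k1': 0.026665840090292492, 'eye': array([0.39860278, 0.00460247, 1.37266164]), 'orientation': array([ 0.13445575,  0.02630368, -1.56929262])}
{'camera_matrix': array([[352.26999579,   0.        , 252.87115324],
       [  0.        , 352.26999579, 188.44682235],
       [  0.        ,   0.        ,   1.        ]]), 'k1': -0.08261110585755013, 'eye': array([0.4858762 , 0.95059125, 0.69372153]), 'orientation': array([ 0.99331353,  0.02085518, -3.02478054])}
{'time': 0.1, 'joint_positions': array([-1.26208560e+00,  8.78476986e-02,  1.37208627e+00,  4.96137138e-06,
        1.68360141e+00, -1.03143450e-01]), 'qvel': array([-0.00126861, -0.00137133, -0.00462977,  0.00041913, -0.00059397,
       -0.00022024]), 'joint_torque': array([ 1.69114850e-03, -3.41253197e+01, -3.03301656e+01,  7.19301822e-02,
        3.04231967e-02, -9.40167342e-05]), 'tool_pos': array([ 0.21999501, -0.50354794,  0.20444803]), 'ee_rot': array([-3.13966076e+00, -2.04928976e-04,  4.11854534e-01]), 'wrist_force': array([ 0.40699968, -0.79881391, -0.33693179]), 'wrist_torque': array([-0.02372005, -0.00319937, -0.00459293]), 'width': 0.09422990647733973}
```

View pics/t0.png

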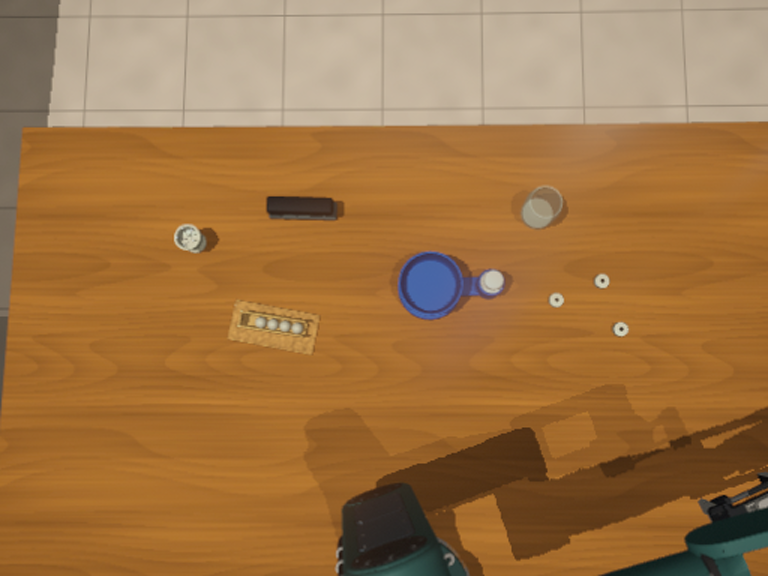

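View pics/s0.png

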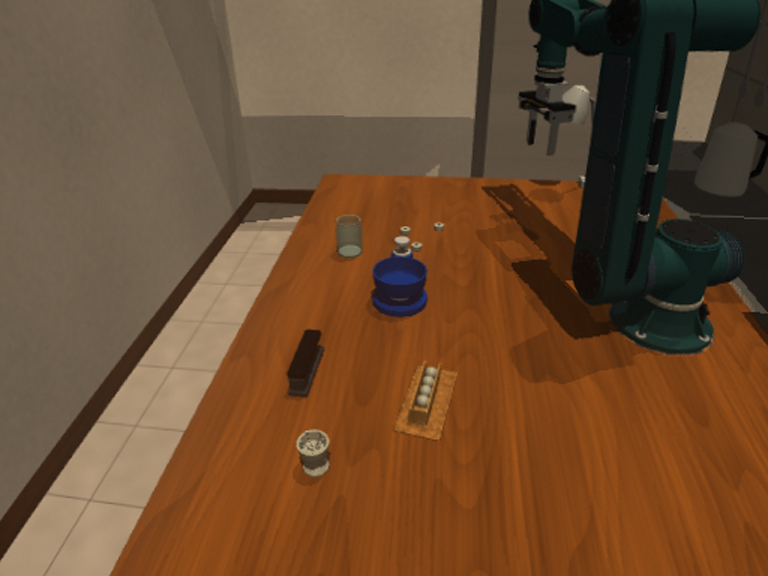

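The top view shows 3 discs at (557,300), (602,281) and (621,329), 4 round beads in the cup around (280,325), and the bowl at (431,285). The side view also shows something small at (583,182), so I'll zoom in on that and on the cup.

```bash
python3 - <<'E'
from h import *
t=cv2.imread('pics/t0_raw.png'); s=cv2.imread('pics/s0_raw.png')
a=cv2.resize(t[195:240,145:220],(450,270),interpolation=cv2.INTER_CUBIC)
b=cv2.resize(s[105:165,320:410],(405,270),interpolation=cv2.INTER_CUBIC)[:,:350]
c=cv2.resize(s[230:300,255:315],(300,320),interpolation=cv2.INTER_CUBIC)
d=cv2.resize(t[180:230,360:425],(416,320),interpolation=cv2.INTER_CUBIC)
im=np.zeros((600,800,3),np.uint8); im[:270,:450]=a; im[:270,450:]=b; im[275:595,:300]=c; im[275:595,305:721]=d
cv2.imwrite('pics/z.png',im)
def blob(m,off,mn):
    n,l,st,c=cv2.connectedComponentsWithStats(m.astype(np.uint8),connectivity=8)
    return [(c[i]+off,st[i,4],st[i,:4]) for i in range(1,n) if st[i,4]>=mn]
for nm,im,z in(('top',t,.01),('side',s,.01)):
    h=cv2.cvtColor(im,cv2.COLOR_BGR2HSV); m=(h[...,1]<70)&(h[...,2]>120)
    for c,ar,bb in blob(m,0,8):
        p=onz(nm,*c,z)
        if 0<p[0]<.72 and abs(p[1])<.75 and ar<600: print(nm,c.round(1),ar,bb,p.round(4))
    m=(h[...,0]>105)&(h[...,0]<130)&(h[...,1]>130)&(h[...,2]>40)
    for c,ar,bb in blob(m,0,60): print('blue',nm,c.round(1),ar,bb)
E
```

```text
top [357.6 141.8] 302 [348 133  21  19] [ 0.7182 -0.2447  0.01  ]
top [125.8 158.7] 233 [116 150  21  18] [0.6698 0.4441 0.01  ]
top [327.5 187.5] 217 [320 179  16  18] [ 0.5821 -0.1537  0.01  ]
top [265.4 185.5] 8 [265 182   2   8] [0.5882 0.0281 0.01  ]
top [400.8 187.1] 67 [396 183  10   9] [ 0.5825 -0.3658  0.01  ]
top [370.4 199.7] 66 [366 196  10   9] [ 0.546  -0.2772  0.01  ]
top [173.5 214.5] 32 [171 212   6   6] [0.5031 0.2971 0.01  ]
top [181.2 215.8] 37 [178 213   7   7] [0.4994 0.2743 0.01  ]
top [189.4 217.1] 39 [186 214   7   7] [0.4956 0.2504 0.01  ]
top [413.3 219.1] 65 [409 215  10   9] [ 0.4898 -0.3977  0.01  ]
top [197.5 218.3] 34 [194 216   7   6] [0.4919 0.2265 0.01  ]
top [508.6 335.1] 32 [506 332   6   7] [ 0.1705 -0.6421  0.01  ]
top [225.2 367.4] 12 [224 365   4   6] [0.0764 0.1399 0.01  ]
top [300.2 372. ] 15 [297 370   6   6] [ 0.0659 -0.0685  0.01  ]
top [224.9 376.9] 13 [224 374   4   7] [0.0512 0.1405 0.01  ]
blue top [286.4 189.2] 803 [272 174  31  33]
blue top [275.3 204.3] 72 [266 188  23  24]
side [267.4 159.7] 33 [264 158   8   5] [ 0.5885 -0.3076  0.01  ]
side [233.7 165.8] 23 [230 164   8   6] [ 0.7171 -0.2466  0.01  ]
side [268.8 168.4] 20 [262 166  12   5] [ 0.577  -0.2373  0.01  ]
blue side [266.2 184.5] 233 [250 177  34  13]
blue side [269.1 202.9] 135 [249 193  35  15]
```

View pics/z.png

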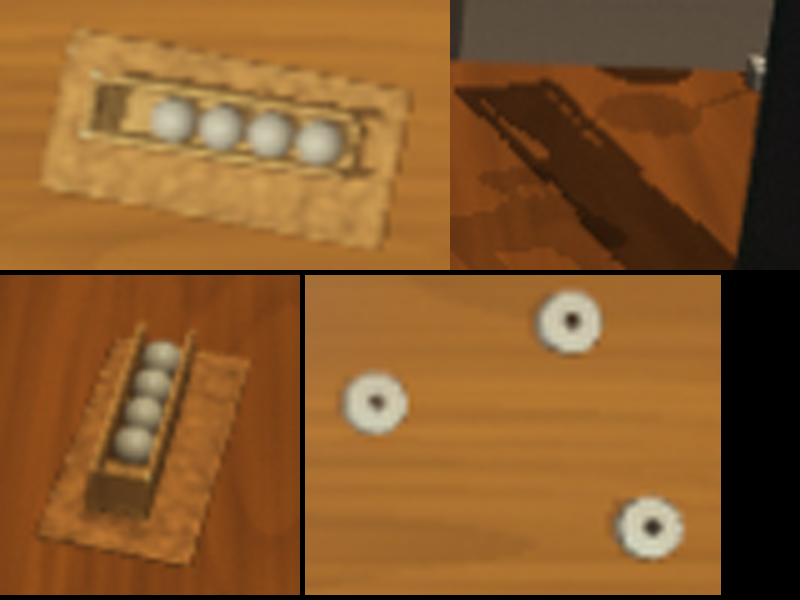

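```bash
python3 - <<'E'
from h import *
import bench; print([x for x in dir(bench) if not x.startswith('_')], getattr(bench,'hold_point_z',None))
print('odd',two((508.6,335.1),(388,121)))
for p in [(400.8,187.1),(370.4,199.7),(413.3,219.1)]: print('disc',onz('top',*p,.012).round(4))
print('plunger',onz('top',327.5,187.5,.095).round(4))
for p in [(173.5,214.5),(181.2,215.8),(189.4,217.1),(197.5,218.3)]: print('bead',onz('top',*p,.024).round(4))
t=cv2.imread('pics/t0_raw.png'); h=cv2.cvtColor(t,cv2.COLOR_BGR2HSV)
m=((h[...,0]>105)&(h[...,0]<130)&(h[...,1]>110)&(h[...,2]>40)).astype(np.uint8)
cs=max(cv2.findContours(m,0,1)[0],key=cv2.contourArea); print(cv2.boundingRect(cs))
# bowl outer outline: use left part (x<305) of contour hull
q=cs[:,0][cs[:,0,0]<305]; print(cv2.minEnclosingCircle(q), cv2.fitEllipse(q))
e=cv2.minEnclosingCircle(q)[0]
for z in(.015,.084): print(z,onz('top',*e,z).round(4))
# bowl floor: lighter blue inside
for y in (180,185,190,195,200): print(y,[int(x) for x in h[y,262:318:2,2]])
print('side rim ctr proj',proj('side',onz('top',*e,.084)))
E
```

```text
['IKError', 'calibration', 'close_job', 'get_obs', 'hold_point_z', 'snapshot'] 0.0188
odd (array([ 0.12443908, -0.59447225,  0.08180623]), np.float64(0.11931389725272999))
disc [ 0.5824 -0.3653  0.012 ]
disc [ 0.5457 -0.2767  0.012 ]
disc [ 0.4895 -0.3972  0.012 ]
plunger [ 0.5705 -0.1438  0.095 ]
bead [0.502  0.2941 0.024 ]
bead [0.4982 0.2716 0.024 ]
bead [0.4945 0.2477 0.024 ]
bead [0.491  0.2242 0.024 ]
(271, 173, 33, 34)
((286.7243347167969, 189.41647338867188), 17.243453979492188) ((286.755126953125, 189.28379821777344), (32.251346588134766, 33.72308349609375), 178.53468322753906)
0.015 [ 0.5759 -0.0343  0.015 ]
0.084 [ 0.5669 -0.0323  0.084 ]
180 [141, 140, 133, 143, 78, 97, 168, 165, 165, 166, 166, 166, 166, 166, 166, 166, 165, 165, 166, 138, 107, 104, 142, 111, 113, 116, 157, 152]
185 [145, 145, 137, 77, 90, 167, 167, 167, 167, 167, 167, 167, 167, 167, 167, 166, 166, 166, 166, 166, 155, 107, 119, 116, 98, 99, 107, 137]
190 [145, 137, 151, 80, 102, 167, 167, 167, 167, 166, 167, 167, 166, 167, 166, 166, 166, 165, 165, 165, 165, 112, 98, 140, 104, 104, 123, 129]
195 [155, 154, 148, 107, 91, 138, 167, 167, 167, 167, 167, 167, 166, 166, 166, 166, 166, 165, 165, 165, 153, 102, 137, 106, 105, 109, 159, 158]
200 [175, 170, 142, 150, 139, 81, 132, 162, 167, 167, 167, 166, 166, 166, 166, 166, 165, 165, 161, 129, 94, 143, 114, 120, 122, 153, 174, 174]
side rim ctr proj (np.float64(267.11546987517994), np.float64(179.9452494223394))
```

step_arm:
  increments: "0 0 0 0 0 -0.145;0 0 0 0 0 -0.145;0 0 0 0 0 -0.145;0 0 0 0 0 -0.145;0 0 0 0 0 -0.145"
  claw: -0.2

```text
time: 0.6
tool_pos: [0.22, -0.5037, 0.2048]
ee_rot: [-3.141, -0.001, 1.143]
wrist_force: [-0.2, 0.4, -0.3]
width: 0.0584
```

step_arm:
  increments: "0 0 0 0 0 -0.145;0 0 0 0 0 -0.145;0 0 0 0 0 -0.145;2.3 3.2 0 0 0 0;2.3 3.2 0 0 0 0"

```text
time: 1.1
tool_pos: [0.284, -0.4576, 0.2046]
ee_rot: [-3.141, -0.001, 1.569]
wrist_force: [1.1, -0.8, 1.0]
width: 0.0561
```

step_arm:
  increments: "2.3 3.2 0 0 0 0;2.3 3.2 0 0 0 0;2.3 3.2 0 0 0 0;2.3 3.2 0 0 0 0;2.3 3.2 0 0 0 0"

```text
time: 1.6
tool_pos: [0.4449, -0.3415, 0.2049]
ee_rot: [-3.141, -0.0, 1.572]
wrist_force: [0.3, 0.1, 0.7]
width: 0.0564
```

step_arm:
  increments: "2.2 3.3 0 0 0 0;2.2 3.3 0 0 0 0;2.2 3.3 0 0 0 0;0 0 0 0 0 0"

```text
time: 2.0
tool_pos: [0.5458, -0.2733, 0.204]
ee_rot: [-3.141, -0.002, 1.578]
wrist_force: [0.5, -0.2, -0.5]
width: 0.0563
```

```bash
cat >> h.py <<'E'
def white(im,nm='top',z=.012,mn=8):
    h=cv2.cvtColor(im,cv2.COLOR_BGR2HSV); m=(h[...,1]<70)&(h[...,2]>120)
    n,l,st,c=cv2.connectedComponentsWithStats(m.astype(np.uint8),connectivity=8)
    for i in range(1,n):
        p=onz(nm,*c[i],z)
        if st[i,4]>=mn and st[i,4]<400 and .2<p[0]<.8 and abs(p[1])<.8: print(c[i].round(1),st[i,4],p[:2].round(4))
E
python3 - <<'E'
from h import *
save('top','t1',scale=1.5); white(cv2.imread('pics/t1_raw.png'))
E
```

```text
[357.7 141.7] 313 [ 0.7181 -0.2444]
[126.  158.8] 249 [0.6692 0.4429]
[327.4 187.2] 216 [ 0.5825 -0.1532]
[265.4 185.5] 8 [0.588  0.0281]
[401.8 192.5] 8 [ 0.5666 -0.3674]
[411.  197.3] 96 [ 0.5527 -0.3934]
[368.3 198.6] 29 [ 0.549  -0.2707]
[173.4 214.4] 33 [0.5032 0.2969]
[181.2 215.8] 37 [0.4993 0.2739]
[189.3 217. ] 40 [0.4957 0.2501]
[197.4 218.3] 35 [0.4917 0.2264]
[417.4 219. ] 8 [ 0.4898 -0.4088]
[363.3 224.7] 10 [ 0.4733 -0.2542]
```

View pics/t1.png

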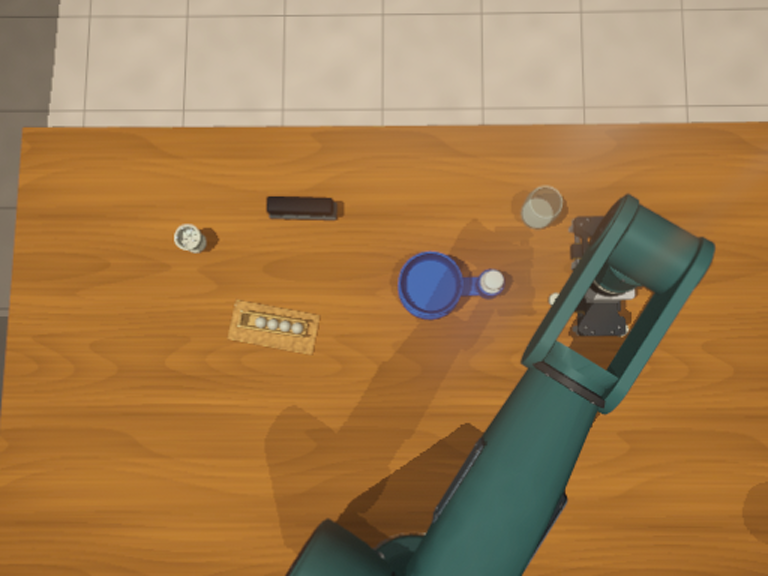

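The arm no longer covers the lower-right corner at (700,530), and there's no fourth disc there. So there are 3 discs and I need 2 round beads. Disc A is still under the gripper near (556,300), so I'll grasp it.

step_arm:
  increments: "-0.3 0 4.5 0 0 0;0 0 4.5 0 0 0;0 0 4.5 0 0 0;0 0 3 0 0 0;0 0 2 0 0 0"

```text
time: 2.55
tool_pos: [0.5397, -0.2796, 0.0166]
ee_rot: [-3.136, -0.003, 1.57]
wrist_force: [-0.7, -0.9, -0.7]
width: 0.0565
```

step_arm:
  increments: "0 0 1.1 0 0 0;0 0 0 0 0 0"

```text
time: 2.75
tool_pos: [0.541, -0.2797, 0.0076]
ee_rot: [-3.138, -0.002, 1.571]
wrist_force: [-0.4, 0.7, 0.1]
width: 0.0562
```

step_arm:
  increments: "0 0 0.2 0 0 0;0 0 0 0 0 0;0 0 0 0 0 0;0 0 0 0 0 0;0 0 0 0 0 0"
  claw: 1

```text
time: 3.25
tool_pos: [0.5436, -0.2801, 0.0087]
ee_rot: [3.14, 0.001, 1.572]
wrist_force: [1.0, 0.1, 3.5]
width: 0.0265
```

step_arm:
  increments: "0 0 -1 0 0 0;0 0 -3 0 0 0;0 0 -4 0 0 0;0 0 -4 0 0 0;0 0 -3 0 0 0"

```text
time: 3.75
tool_pos: [0.5435, -0.28, 0.1613]
ee_rot: [3.139, 0.002, 1.572]
wrist_force: [0.1, -0.5, -0.1]
width: 0.0268
```

step_arm:
  increments: "4 0.5 0 0 0 0;4.5 0.5 0 0 0 0;4.5 0.5 0 0 0 0;4.5 0.5 0 0 0 0;4.5 0.5 0 0 0 0"

```text
time: 4.25
tool_pos: [0.5676, -0.058, 0.1583]
ee_rot: [3.141, 0.0, 1.571]
wrist_force: [0.9, 0.7, 0.4]
width: 0.0266
```

step_arm:
  increments: "2.7 0.2 0 0 0 0;0 0 0 0 0 0;0 0 0 0 0 0"

```text
time: 4.55
tool_pos: [0.5696, -0.0326, 0.1579]
ee_rot: [3.141, 0.001, 1.573]
wrist_force: [-0.4, 0.5, 0.4]
width: 0.0267
```

```bash
python3 - <<'E'
from h import *
save('side','s2',crop=(180,80,340,240),scale=3.5)
E
```

```text
(no output)
```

View pics/s2.png

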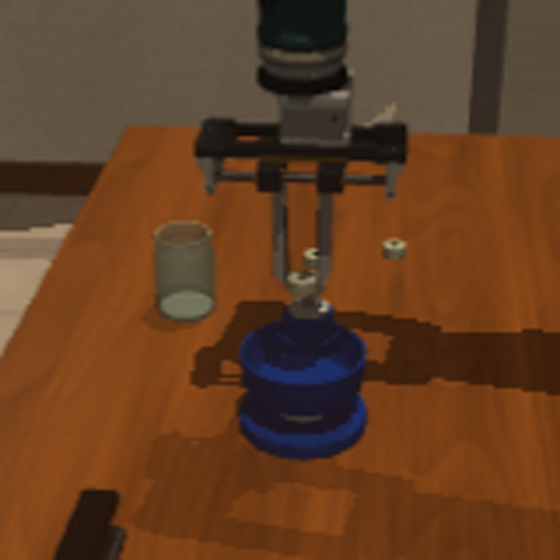

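The disc is held flat at the fingertips at (303,280) over the bowl. I'll lower and release it.

step_arm:
  increments: "0 0 3 0 0 0;0 0 3 0 0 0;0 0 2.2 0 0 0;0 0 1.2 0 0 0;0 0 0 0 0 0"

```text
time: 5.1
tool_pos: [0.5682, -0.0338, 0.0614]
ee_rot: [-3.137, -0.0, 1.57]
wrist_force: [0.1, 0.4, -0.0]
width: 0.0265
```

step_arm:
  increments: "0 0 0 0 0 0;0 0 0 0 0 0;0 0 0 0 0 0;0 0 0 0 0 0"
  claw: 0.05

```text
time: 5.5
tool_pos: [0.5704, -0.0327, 0.0646]
ee_rot: [3.14, 0.0, 1.572]
wrist_force: [0.1, 0.0, -0.1]
width: 0.0446
```

step_arm:
  increments: "0 0 -3 0 0 0;0 0 -4 0 0 0;0 0 -4 0 0 0;-4.5 0 0 0 0 0;-4.5 0 0 0 0 0"
  claw: -0.2

```text
time: 6.0
tool_pos: [0.5713, -0.1228, 0.1769]
ee_rot: [3.136, 0.002, 1.575]
wrist_force: [0.2, 0.1, -0.3]
width: 0.0562
```

step_arm:
  increments: "-4.5 0 0 0 0 0;-4.5 0 0 0 0 0;-4.5 0 0 0 0 0;0 0 0 0 0 0"

```text
time: 6.4
tool_pos: [0.569, -0.2632, 0.1731]
ee_rot: [-3.141, 0.003, 1.565]
wrist_force: [0.4, 1.2, -0.7]
width: 0.0564
```

```bash
python3 - <<'E'
from h import *
save('top','t3'); white(cv2.imread('pics/t3_raw.png'))
E
```

```text
[358.4 141.5] 337 [ 0.7187 -0.2466]
[126.  158.7] 250 [0.6692 0.443 ]
[265.8 185.5] 16 [0.588 0.027]
[327.4 187.2] 215 [ 0.5825 -0.1531]
[285.7 189.3] 84 [ 0.5767 -0.0315]
[403.1 188.3] 87 [ 0.5789 -0.3717]
[173.4 214.4] 33 [0.5032 0.2969]
[181.2 215.8] 38 [0.499 0.274]
[189.4 217.1] 39 [0.4955 0.25  ]
[197.4 218.3] 35 [0.4917 0.2264]
```

```bash
python3 - <<'E'
from h import *
for p in [(.5824,-.3653,.012),(.4895,-.3972,.012),(.571,-.1438,.095)]: print(proj('side',p))
s=snapshot('side')[:,:,::-1].copy(); cv2.imwrite('pics/s4.png',s)
h=cv2.cvtColor(s,cv2.COLOR_BGR2HSV); m=(h[...,1]<90)&(h[...,2]>90); m[:, :225]=0; m[:,310:]=0; m[:135]=0; m[190:]=0
n,l,st,c=cv2.connectedComponentsWithStats(m.astype(np.uint8)); print(c[1:].round(1).tolist(),st[1:].tolist())
cv2.imwrite('pics/s4z.png',cv2.resize(s[120:220,220:320],(600,600),interpolation=cv2.INTER_CUBIC))
E
```

```text
(np.float64(269.9675311843741), np.float64(152.78356462878764))
(np.float64(292.37160573130643), np.float64(150.1322878699621))
(np.float64(268.55500322619946), np.float64(160.73756489837757))
[[226.0, 149.0], [236.0, 149.0], [232.2, 154.8], [267.8, 160.2], [232.8, 166.5], [268.1, 168.5], [266.0, 186.7]] [[226, 149, 1, 1, 1], [236, 149, 1, 1, 1], [228, 150, 9, 11, 70], [263, 158, 10, 6, 48], [226, 163, 15, 8, 93], [262, 166, 13, 5, 28], [262, 185, 9, 5, 34]]
```

View pics/s4z.png

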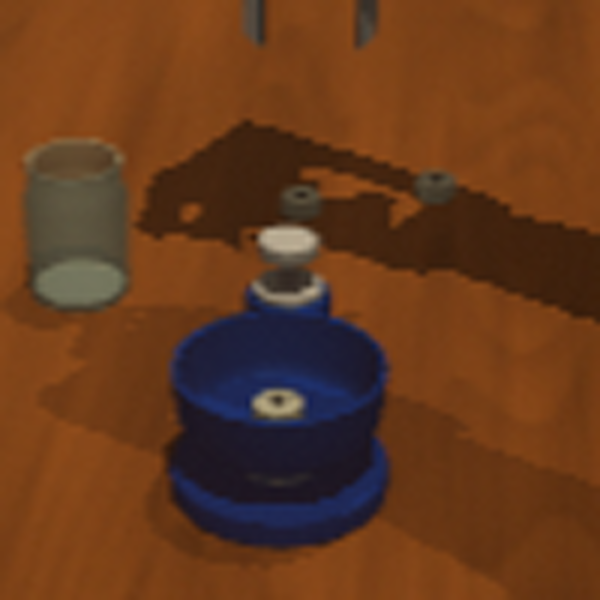

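Disc A is in the bowl at (278,402), and B (300,200) and C (435,185) are where I measured them. Next is disc B.

step_arm:
  increments: "-3.4 0.4 0 0 0 0;-3.4 0.4 0 0 0 0;-3.4 0.5 0 0 0 0;0 0 4 0 0 0;0 0 4 0 0 0"

```text
time: 7.0
tool_pos: [0.5849, -0.3598, 0.0951]
ee_rot: [3.137, 0.003, 1.573]
wrist_force: [-0.4, 0.5, -0.7]
width: 0.0565
```

step_arm:
  increments: "0 0 4 0 0 0;0 0 2.5 0 0 0;0 0 0 0 0 0;0 0 0 0 0 0"

```text
time: 7.4
tool_pos: [0.5837, -0.3584, 0.0292]
ee_rot: [3.141, -0.0, 1.574]
wrist_force: [-0.2, 0.1, 0.5]
width: 0.0565
```

step_arm:
  increments: "-0.7 -0.1 0 0 0 0;0 0 1.3 0 0 0;0 0 1 0 0 0;0 0 0 0 0 0"

```text
time: 7.8
tool_pos: [0.5807, -0.3659, 0.0031]
ee_rot: [-3.138, -0.002, 1.571]
wrist_force: [-0.1, 0.4, -0.1]
width: 0.0562
```

step_arm:
  increments: "0 0 0 0 0 0;0 0 0 0 0 0;0 0 0 0 0 0;0 0 0 0 0 0"
  claw: 1

```text
time: 8.2
tool_pos: [0.5823, -0.3668, 0.006]
ee_rot: [3.141, 0.001, 1.572]
wrist_force: [-0.0, 0.0, -0.1]
width: 0.0278
```

step_arm:
  increments: "0 0 -1 0 0 0;0 0 -3 0 0 0;0 0 -4 0 0 0;0 0 -4 0 0 0;0 0 -3 0 0 0"

```text
time: 8.7
tool_pos: [0.5827, -0.3672, 0.1601]
ee_rot: [3.138, 0.003, 1.572]
wrist_force: [0.1, 0.4, -0.2]
width: 0.0268
```

step_arm:
  increments: "4 -0.1 0 0 0 0;4.5 -0.2 0 0 0 0;4.5 -0.2 0 0 0 0;4.5 -0.2 0 0 0 0;4.5 -0.2 0 0 0 0"

```text
time: 9.2
tool_pos: [0.5726, -0.1451, 0.1567]
ee_rot: [3.14, 0.0, 1.571]
wrist_force: [1.1, -0.4, -1.1]
width: 0.027
```

step_arm:
  increments: "4.5 -0.2 0 0 0 0;4.5 -0.2 0 0 0 0;0 0 0 0 0 0;0 0 0 0 0 0"

```text
time: 9.6
tool_pos: [0.5689, -0.056, 0.1566]
ee_rot: [3.14, 0.001, 1.574]
wrist_force: [0.5, -0.6, -0.3]
width: 0.0268
```

step_arm:
  increments: "-0.3 0 3 0 0 0;0 0 3 0 0 0;0 0 1.8 0 0 0;0 0 0 0 0 0;0 0 0 0 0 0"

```text
time: 10.1
tool_pos: [0.569, -0.0612, 0.0779]
ee_rot: [3.141, 0.0, 1.57]
wrist_force: [0.7, 0.1, -0.7]
width: 0.0271
```

step_arm:
  increments: "0 0 0 0 0 0;0 0 0 0 0 0;0 0 0 0 0 0;0 0 0 0 0 0"
  claw: 0.15

```text
time: 10.5
tool_pos: [0.5691, -0.0598, 0.0783]
ee_rot: [3.14, 0.0, 1.572]
wrist_force: [0.5, 0.1, 0.0]
width: 0.0401
```

step_arm:
  increments: "0 0 -3 0 0 0;0 0 -4 0 0 0;0 0 -2 0 0 0;-4.5 -1 0 0 0 0;-4.5 -1 0 0 0 0"

```text
time: 11.0
tool_pos: [0.5496, -0.1497, 0.1694]
ee_rot: [3.138, 0.001, 1.576]
wrist_force: [0.6, -0.3, 0.9]
width: 0.0398
```

step_arm:
  increments: "-4.5 -1 0 0 0 0;-4.5 -1 0 0 0 0;-4.5 -1 0 0 0 0;0 0 0 0 0 0"
  claw: -0.2

```text
time: 11.4
tool_pos: [0.5171, -0.29, 0.1673]
ee_rot: [-3.141, 0.002, 1.565]
wrist_force: [1.6, 1.1, -0.1]
width: 0.0566
```

```bash
python3 - <<'E'
from h import *
print(get_obs()['tool_pos'].round(4))
s=snapshot('side')[:,:,::-1].copy(); cv2.imwrite('pics/s5z.png',cv2.resize(s[120:220,220:320],(600,600),interpolation=cv2.INTER_CUBIC))
print(proj('side',(.4895,-.3972,.012)))
E
```

```text
[ 0.5171 -0.29    0.1673]
(np.float64(292.37160573130643), np.float64(150.1322878699621))
```

View pics/s5z.png

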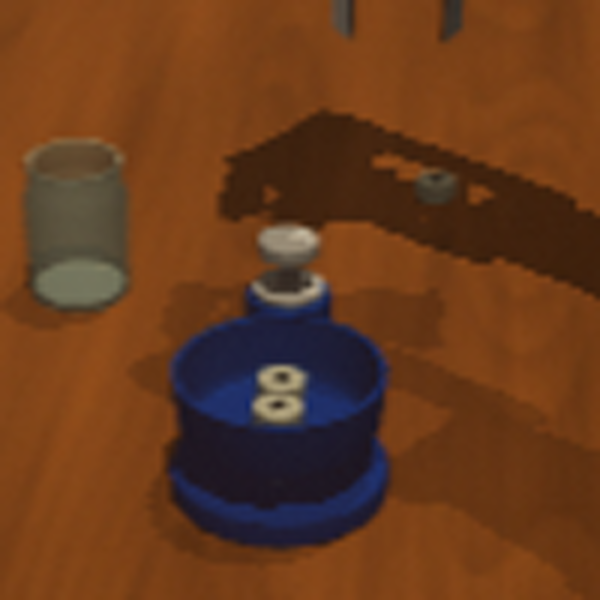

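Two discs lie in the bowl at (282,380) and (278,405), and disc C hasn't moved from (435,185). I'll go for C.

step_arm:
  increments: "-3.5 -0.9 0 0 0 0;-3.5 -0.9 0 0 0 0;-3.5 -0.9 0 0 0 0;0 0 4 0 0 0;0 0 4 0 0 0"

```text
time: 11.95
tool_pos: [0.4935, -0.3905, 0.0887]
ee_rot: [3.137, 0.003, 1.572]
wrist_force: [0.3, -0.0, -1.8]
width: 0.0564
```

step_arm:
  increments: "0 0 4 0 0 0;0 0 1.7 0 0 0;0 0 0 0 0 0;0 0 0 0 0 0"

```text
time: 12.35
tool_pos: [0.493, -0.389, 0.0312]
ee_rot: [3.141, 0.0, 1.573]
wrist_force: [-0.2, 0.5, 1.2]
width: 0.0565
```

step_arm:
  increments: "-0.9 -0.3 0 0 0 0;0 0 1.5 0 0 0;0 0 1 0 0 0;0 0 0 0 0 0"

```text
time: 12.75
tool_pos: [0.4877, -0.3977, 0.003]
ee_rot: [-3.139, -0.003, 1.571]
wrist_force: [0.5, 0.8, -0.5]
width: 0.0562
```

step_arm:
  increments: "0 0 0 0 0 0;0 0 0 0 0 0;0 0 0 0 0 0;0 0 0 0 0 0"
  claw: 1

```text
time: 13.15
tool_pos: [0.4893, -0.399, 0.006]
ee_rot: [3.141, 0.001, 1.572]
wrist_force: [-0.3, 0.1, -0.1]
width: 0.0275
```

step_arm:
  increments: "0 0 -1 0 0 0;0 0 -3 0 0 0;0 0 -4 0 0 0;0 0 -4 0 0 0;0 0 -3 0 0 0"

```text
time: 13.65
tool_pos: [0.4897, -0.3993, 0.1598]
ee_rot: [3.138, 0.003, 1.572]
wrist_force: [0.2, 0.2, -0.1]
width: 0.027
```

step_arm:
  increments: "4 0.8 0 0 0 0;4.5 0.9 0 0 0 0;4.5 0.9 0 0 0 0;4.5 0.9 0 0 0 0;4.5 0.9 0 0 0 0"

```text
time: 14.15
tool_pos: [0.533, -0.1771, 0.1567]
ee_rot: [3.14, 0.001, 1.571]
wrist_force: [1.1, -0.2, 0.3]
width: 0.0267
```

step_arm:
  increments: "4.3 0.9 0 0 0 0;4.3 0.9 0 0 0 0;4.3 0.9 0 0 0 0;4.3 0.9 0 0 0 0;0 0 0 0 0 0"

```text
time: 14.65
tool_pos: [0.5692, -0.0016, 0.1565]
ee_rot: [3.14, -0.002, 1.579]
wrist_force: [0.1, -1.3, -0.6]
width: 0.0268
```

step_arm:
  increments: "-0.2 0 3 0 0 0;0 0 3 0 0 0;0 0 1.8 0 0 0;0 0 0 0 0 0;0 0 0 0 0 0"

```text
time: 15.15
tool_pos: [0.5689, -0.0094, 0.0783]
ee_rot: [3.141, 0.0, 1.571]
wrist_force: [0.3, -0.1, 0.1]
width: 0.0267
```

step_arm:
  increments: "0 0 0 0 0 0;0 0 0 0 0 0;0 0 0 0 0 0;0 0 0 0 0 0"
  claw: 0.15

```text
time: 15.55
tool_pos: [0.5691, -0.0088, 0.0783]
ee_rot: [3.14, 0.0, 1.572]
wrist_force: [0.1, 0.1, 0.3]
width: 0.0401
```

step_arm:
  increments: "0 0 -3 0 0 0;0 0 -4 0 0 0;0 0 -2 0 0 0;4.5 -1.1 0 0 0 0;4.5 -1.1 0 0 0 0"

```text
time: 16.05
tool_pos: [0.5473, 0.0814, 0.1691]
ee_rot: [3.138, -0.0, 1.569]
wrist_force: [-0.1, -0.1, 0.3]
width: 0.04
```

step_arm:
  increments: "4.5 -1.2 0 0 0 0;4.5 -1.2 0 0 0 0;4.5 -1.2 0 0 0 0;0 0 0 0 0 0.08;0 0 0 0 0 0.08"
  claw: -0.2

```text
time: 16.55
tool_pos: [0.5097, 0.2181, 0.1677]
ee_rot: [3.141, 0.0, 1.412]
wrist_force: [-0.1, -0.5, -0.5]
width: 0.0564
```

```bash
python3 - <<'E'
from h import *
print(get_obs()['tool_pos'].round(4))
save('top','t6',crop=(130,150,430,300),scale=2.6);white(cv2.imread('pics/t6_raw.png'),z=.024)
E
```

```text
[0.5097 0.2181 0.1677]
[357.7 141.6] 308 [ 0.7154 -0.2422]
[126.  158.8] 251 [0.6668 0.4391]
[327.5 187.6] 227 [ 0.5799 -0.152 ]
[287.6 189.4] 223 [ 0.5746 -0.0366]
[  2.  208.5] 20 [0.5203 0.7945]
[169.6 215.4] 79 [0.4995 0.3054]
[178.3 281.4] 22 [0.3119 0.2752]
```

View pics/t6.png

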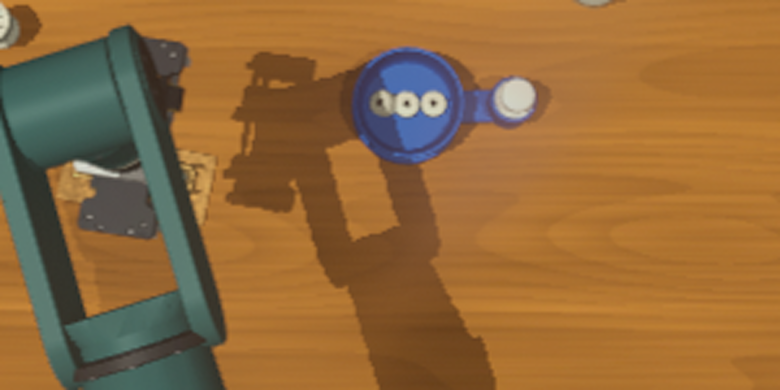

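All three discs are in the bowl, in a row at (380,103), (406,103) and (433,103). Now the cup.

step_arm:
  increments: "2.5 -1 0 0 0 0;2.6 -1 0 0 0 0;0 0 4 0 0 0;0 0 4 0 0 0;0 0 2.5 0 0 0"

```text
time: 17.1
tool_pos: [0.4972, 0.2692, 0.0594]
ee_rot: [-3.138, 0.002, 1.413]
wrist_force: [-0.9, 0.8, 0.5]
width: 0.0569
```

step_arm:
  increments: "0 0 0 0 0 0;0 0 0 0 0 0;0 0 0 0 0 0"

```text
time: 17.4
tool_pos: [0.5004, 0.2702, 0.065]
ee_rot: [3.138, -0.002, 1.412]
wrist_force: [-0.1, -0.1, -0.3]
width: 0.0562
```

```bash
python3 - <<'E'
from h import *
o=get_obs(); print(o['tool_pos'].round(4),o['ee_rot'].round(4)); r=R.from_euler('xyz',o['ee_rot']).as_matrix()
print(r.T@(np.array([.4982,.2716,.010])-o['tool_pos'])*100)
save('side','s7',crop=(220,190,340,310),scale=5)
E
```

```text
[0.5004 0.2702 0.065 ] [ 3.1379e+00 -2.2000e-03  1.4119e+00]
[ 0.08675555 -0.25746088  5.49516881]
```

View pics/s7.png

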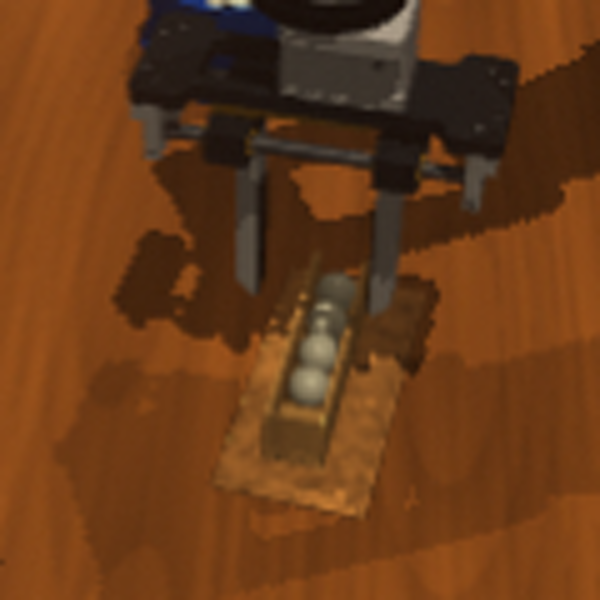

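The near (+y) end at (295,440) is the closed one, the four beads sit towards the open end facing the bowl, and the fingers straddle the cup. I'll grip it.

step_arm:
  increments: "0.1 -0.2 2.5 0 0 0;0 0 1.5 0 0 0;0 0 0.9 0 0 0;0 0 0.5 0 0 0;0 0 0 0 0 0"

```text
time: 17.95
tool_pos: [0.4967, 0.2709, 0.008]
ee_rot: [-3.141, 0.001, 1.412]
wrist_force: [-0.3, 0.3, 0.0]
width: 0.0562
```

step_arm:
  increments: "0 0 0 0 0 0;0 0 0 0 0 0;0 0 0 0 0 0;0 0 0 0 0 0;0 0 0 0 0 0"
  claw: 1

```text
time: 18.45
tool_pos: [0.4974, 0.2712, 0.009]
ee_rot: [3.14, -0.0, 1.412]
wrist_force: [0.6, 0.3, 0.6]
width: 0.031
```

step_arm:
  increments: "0 0 -0.4 0 0 0;0 0 -0.8 0 0 0;0 0 -1 0 0 0;0 0 -0.6 0 0 0;0 0 -0.2 0 0 0"

```text
time: 18.95
tool_pos: [0.4978, 0.2714, 0.04]
ee_rot: [3.139, -0.001, 1.412]
wrist_force: [0.2, -0.3, -1.0]
width: 0.0308
```

step_arm:
  increments: "0 0 -0.5 0 0 0;0 0 -1 0 0 0;0 0 -1.5 0 0 0;0 0 -1.5 0 0 0;0 0 -1.5 0 0 0"

```text
time: 19.45
tool_pos: [0.4973, 0.2712, 0.1004]
ee_rot: [3.14, -0.001, 1.412]
wrist_force: [0.0, -0.7, -1.6]
width: 0.0305
```

step_arm:
  increments: "0 0 -1.5 0 0 0;0 0 -1.2 0 0 0;0 0 -0.8 0 0 0;0 0 -0.4 0 0 0;0 0 0 0 0 0"

```text
time: 19.95
tool_pos: [0.4971, 0.2712, 0.1379]
ee_rot: [3.141, -0.0, 1.412]
wrist_force: [-0.1, -0.5, -1.3]
width: 0.031
```

step_arm:
  increments: "-0.2 0.12 0 0 0 0;-0.4 0.24 0 0 0 0;-0.6 0.36 0 0 0 0;-0.8 0.48 0 0 0 0;-1 0.6 0 0 0 0"

```text
time: 20.45
tool_pos: [0.5101, 0.2377, 0.1372]
ee_rot: [-3.141, 0.0, 1.412]
wrist_force: [0.2, 0.0, -1.7]
width: 0.031
```

step_arm:
  increments: "-1 0.6 0 0 0 0;-1 0.6 0 0 0 0;-1 0.6 0 0 0 0;-1 0.6 0 0 0 0;-1 0.6 0 0 0 0"

```text
time: 20.95
tool_pos: [0.5321, 0.1834, 0.1375]
ee_rot: [3.141, 0.0, 1.412]
wrist_force: [-0.2, -0.6, -1.7]
width: 0.0309
```

step_arm:
  increments: "-1 0.6 0 0 0 0;-1 0.6 0 0 0 0;-1 0.6 0 0 0 0;-1 0.6 0 0 0 0;-1 0.6 0 0 0 0"

```text
time: 21.45
tool_pos: [0.5537, 0.1295, 0.1374]
ee_rot: [3.142, 0.0, 1.412]
wrist_force: [-0.7, 1.3, -0.7]
width: 0.0309
```

step_arm:
  increments: "-1 0.6 0 0 0 0;-0.8 0.48 0 0 0 0;-0.6 0.36 0 0 0 0;-0.4 0.24 0 0 0 0;-0.2 0.12 0 0 0 0"

```text
time: 21.95
tool_pos: [0.5665, 0.0975, 0.1374]
ee_rot: [-3.141, 0.0, 1.412]
wrist_force: [-0.0, 1.0, -2.4]
width: 0.0311
```

```bash
cat > lip.py <<'E'
from h import *
o=get_obs(); r=R.from_euler('xyz',o['ee_rot']).as_matrix(); x=r[:,0]
lip=o['tool_pos']+r@[-.0625,0,-.004]
h=np.array([.158,.987,0]); tgt=np.array([.571,-.031,.095])+.025*h
print('t',o['time'],'tilt',round(np.arcsin(x[2]),3),'lip',lip.round(4),'togo tool cm',(r.T@(tgt-lip)*100).round(2),'rpy',o['ee_rot'].round(3))
E
python3 - <<'E'
import lip
from h import *
save('side','s8',crop=(200,120,340,240),scale=5)
E
```

```text
t 21.95 tilt -0.0 lip [0.5566 0.0358 0.1414] togo tool cm [-3.87  2.48  4.64] rpy [-3.141  0.     1.412]
```

View pics/s8.png

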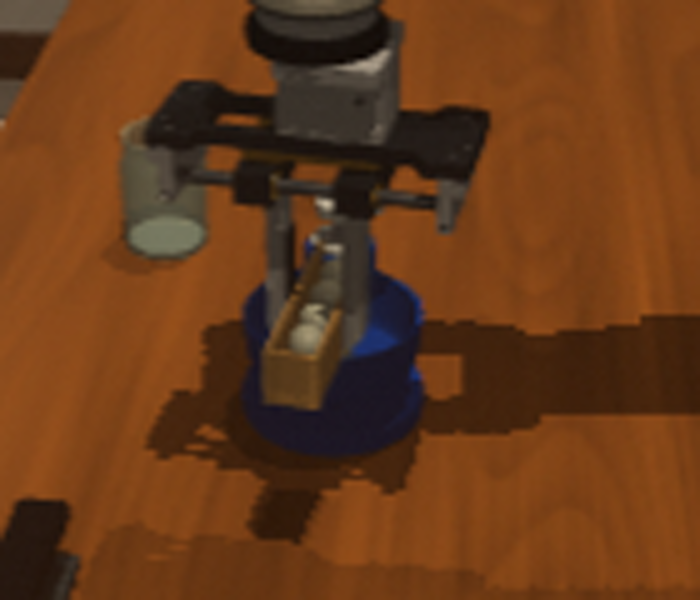

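The cup is level and the beads are still in it at (305,335). The open end points at the bowl, so I'll finish the approach.

step_arm:
  increments: "-0.3 0.2 0 0 0 0;-0.6 0.4 0 0 0 0;-0.8 0.5 0 0 0 0;-0.8 0.5 0.3 0 0 0;-0.7 0.4 0.5 0 0 0"

```text
time: 22.5
tool_pos: [0.5817, 0.0621, 0.1295]
ee_rot: [3.141, 0.0, 1.411]
wrist_force: [-0.0, -0.7, -1.8]
width: 0.0309
```

step_arm:
  increments: "-0.4 0.3 0.6 0 0 0;-0.2 0.1 0.7 0 0 0;0 0 0.7 0 0 0;0 0 0.5 0 0 0;0 0 0.3 0 0 0"

```text
time: 23.0
tool_pos: [0.5835, 0.0569, 0.1005]
ee_rot: [-3.14, 0.0, 1.412]
wrist_force: [0.2, -0.5, -0.6]
width: 0.0306
```

step_arm:
  increments: "0 0 0 0 0.02 0;0 0 -0.1 0 0.03 0;0 0 -0.2 0 0.03 0;0 0 -0.2 0 0.03 0;0 0 -0.2 0 0.03 0"

```text
time: 23.5
tool_pos: [0.5844, 0.0557, 0.1094]
ee_rot: [3.14, -0.142, 1.412]
wrist_force: [0.8, 0.2, -1.3]
width: 0.031
```

step_arm:
  increments: "0 0 -0.2 0 0.03 0;0 0 -0.1 0 0.02 0;0 0 0 0 0 0;0 0 0 0 0 0"

```text
time: 23.9
tool_pos: [0.584, 0.0554, 0.1116]
ee_rot: [3.141, -0.19, 1.411]
wrist_force: [0.1, 0.2, -0.6]
width: 0.0309
```

```bash
python3 lip.py
```

```text
t 23.9 tilt 0.19 lip [ 0.5741 -0.006   0.1038] togo tool cm [-0.19  0.09  0.86] rpy [ 3.141 -0.19   1.411]
```

step_arm:
  increments: "0 0 0.25 0 0.01 0;0 0 0.15 0 0.01 0;0 0 -0.06 0 0.01 0;0 0 -0.06 0 0.01 0;0 0 -0.06 0 0.01 0"

```text
time: 24.4
tool_pos: [0.584, 0.056, 0.1093]
ee_rot: [3.142, -0.241, 1.412]
wrist_force: [0.1, 0.5, -0.3]
width: 0.0307
```

step_arm:
  increments: "0 0 -0.06 0 0.01 0;0 0 -0.06 0 0.01 0;0 0 -0.06 0 0.01 0;0 0 -0.06 0 0.01 0;0 0 -0.06 0 0.01 0"

```text
time: 24.9
tool_pos: [0.5839, 0.0552, 0.1122]
ee_rot: [3.141, -0.291, 1.412]
wrist_force: [-0.6, 0.1, -1.4]
width: 0.0307
```

step_arm:
  increments: "0 0 -0.06 0 0.01 0;0 0 -0.06 0 0.01 0;0 0 -0.06 0 0.01 0;0 0 -0.06 0 0.01 0;0 0 -0.06 0 0.01 0"

```text
time: 25.4
tool_pos: [0.5837, 0.0543, 0.115]
ee_rot: [3.142, -0.341, 1.412]
wrist_force: [0.5, 0.7, -1.7]
width: 0.0309
```

step_arm:
  increments: "0 0 -0.06 0 0.01 0;0 0 0 0 0 0;0 0 0 0 0 0;0 0 0 0 0 0;0 0 0 0 0 0"

```text
time: 25.9
tool_pos: [0.5837, 0.0543, 0.1156]
ee_rot: [3.141, -0.35, 1.412]
wrist_force: [1.0, 0.8, -1.3]
width: 0.0306
```

```bash
python3 - <<'E'
import lip
from h import *
save('side','s9',crop=(200,120,340,240),scale=3.5); save('top','t9',crop=(230,150,350,240),scale=3)
a,b=cv2.imread('pics/s9.png'),cv2.imread('pics/t9.png'); im=np.zeros((420,490+360,3),np.uint8)[:, :800]; im[:,:490]=a; im[:270,490:]=b[:,:310]; cv2.imwrite('pics/m9.png',im)
E
```

```text
t 25.9 tilt 0.35 lip [ 0.5742 -0.0051  0.098 ] togo tool cm [-0.21  0.09  0.24] rpy [ 3.141 -0.35   1.412]
```

View pics/m9.png

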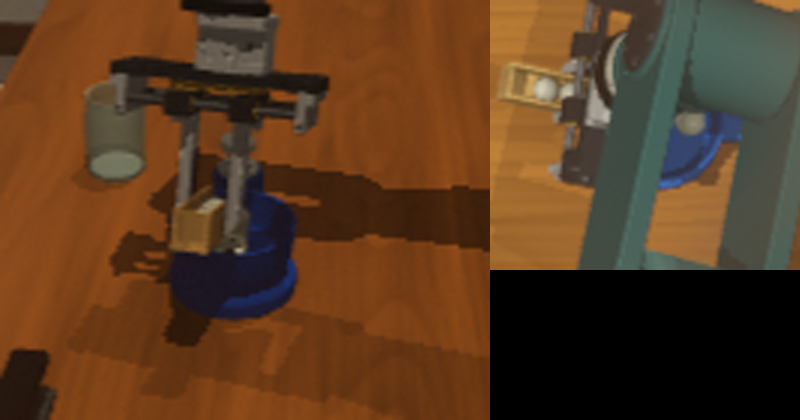

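One round bead shows in the bowl at (690,123) in the top view, and the rest are still in the cup. I'll keep tilting to 0.48.

step_arm:
  increments: "0 0 -0.06 0 0.01 0;0 0 -0.06 0 0.01 0;0 0 -0.06 0 0.01 0;0 0 -0.06 0 0.01 0;0 0 -0.06 0 0.01 0"

```text
time: 26.5
tool_pos: [0.5835, 0.0529, 0.1184]
ee_rot: [3.142, -0.401, 1.412]
wrist_force: [0.7, 0.6, -0.8]
width: 0.0307
```

step_arm:
  increments: "0 0 -0.06 0 0.01 0;0 0 -0.06 0 0.01 0;0 0 -0.06 0 0.01 0;0 0 -0.06 0 0.01 0;0 0 -0.06 0 0.01 0"

```text
time: 27.0
tool_pos: [0.5833, 0.0518, 0.1211]
ee_rot: [3.142, -0.451, 1.412]
wrist_force: [0.0, 0.3, -1.5]
width: 0.0311
```

step_arm:
  increments: "0 0 -0.06 0 0.01 0;0 0 -0.06 0 0.01 0;0 0 0 0 0.005 0;0 0 0 0 0 0;0 0 0 0 0 0"

```text
time: 27.5
tool_pos: [0.5833, 0.0513, 0.1222]
ee_rot: [3.142, -0.475, 1.412]
wrist_force: [-0.2, -0.3, -1.4]
width: 0.0309
```

step_arm:
  increments: "0 0 0 0 0 0;0 0 0 0 0 0;0 0 0 0 0 0"

```text
time: 27.8
tool_pos: [0.5832, 0.0514, 0.1222]
ee_rot: [3.141, -0.475, 1.412]
wrist_force: [0.8, 0.1, -0.1]
width: 0.031
```

step_arm:
  increments: "0 0 -0.1 0 -0.03 0;0 0 -0.2 0 -0.04 0;0 0 -0.3 0 -0.05 0;0 0 -0.4 0 -0.05 0;0 0 -0.4 0 -0.05 0"

```text
time: 28.3
tool_pos: [0.5826, 0.0464, 0.1359]
ee_rot: [3.141, -0.252, 1.412]
wrist_force: [-0.1, 0.1, -1.8]
width: 0.0309
```

step_arm:
  increments: "0 0 -0.4 0 -0.05 0;0 0 -0.4 0 -0.05 0;0 0 -0.4 0 -0.05 0;0 0 -0.4 0 -0.04 0;0 0 -0.4 0 -0.03 0"

```text
time: 28.8
tool_pos: [0.5821, 0.044, 0.1557]
ee_rot: [3.141, -0.033, 1.413]
wrist_force: [0.8, 1.0, -0.8]
width: 0.0308
```

```bash
python3 lip.py
```

```text
t 28.8 tilt 0.033 lip [ 0.5722 -0.0178  0.1576] togo tool cm [0.97 0.08 6.29] rpy [ 3.141 -0.033  1.413]
```

step_arm:
  increments: "0.3 -0.2 0 0 -0.03 0;0.6 -0.4 0 0 0 0;0.9 -0.5 0 0 0 0;1.2 -0.7 0 0 0 0;1.4 -0.8 0 0 0 0"

```text
time: 29.3
tool_pos: [0.5626, 0.0916, 0.1549]
ee_rot: [-3.141, -0.005, 1.411]
wrist_force: [-0.2, 0.7, -0.5]
width: 0.0312
```

step_arm:
  increments: "1.5 -0.9 0 0 0 0;1.5 -0.9 0 0 0 0;1.5 -0.9 0 0 0 0;1.5 -0.9 0 0 0 0;1.5 -0.9 0 0 0 0"

```text
time: 29.8
tool_pos: [0.5298, 0.1736, 0.1557]
ee_rot: [3.141, -0.005, 1.412]
wrist_force: [0.1, 0.5, -0.6]
width: 0.0306
```

step_arm:
  increments: "1.5 -0.9 0 0 0 0;1.5 -0.9 0 0 0 0;1.5 -0.9 0 0 0 0;1.3 -0.7 0 0 0 0;1.1 -0.5 0 0 0 0"

```text
time: 30.3
tool_pos: [0.5023, 0.2478, 0.156]
ee_rot: [3.141, -0.005, 1.413]
wrist_force: [-1.0, -0.3, -2.0]
width: 0.0309
```

step_arm:
  increments: "0.9 -0.4 0 0 0 0;0.7 -0.3 0 0 0 0;0.4 -0.2 0 0 0 0;0.2 -0.1 0 0 0 0;0 0 0 0 0 0"

```text
time: 30.8
tool_pos: [0.4968, 0.2695, 0.156]
ee_rot: [-3.142, -0.005, 1.412]
wrist_force: [0.0, -0.2, -0.7]
width: 0.0307
```

```bash
python3 - <<'E'
from h import *
o=get_obs(); r=R.from_euler('xyz',o['ee_rot']).as_matrix(); print(o['tool_pos'].round(4),o['ee_rot'].round(4),r.T@(np.array([.4974,.2712,.009])-o['tool_pos'])*100)
save('side','s10',crop=(220,140,340,300),scale=3.5); save('top','t10',crop=(140,150,340,280),scale=1.8)
a,b=cv2.imread('pics/s10.png'),cv2.imread('pics/t10.png'); im=np.zeros((560,800,3),np.uint8); im[:,:420]=a; im[:b.shape[0],420:420+b.shape[1]]=b
c=cv2.imread('pics/t10_raw.png')[165:215,260:315]; c=cv2.resize(c,None,fx=6,fy=6,interpolation=cv2.INTER_CUBIC); im[255:555,430:760]=c; cv2.imwrite('pics/m10.png',im)
E
```

```text
[0.4968 0.2695 0.156 ] [-3.1416 -0.0047  1.4116] [ 0.10601938  0.03761049 14.69733845]
```

View pics/m10.png

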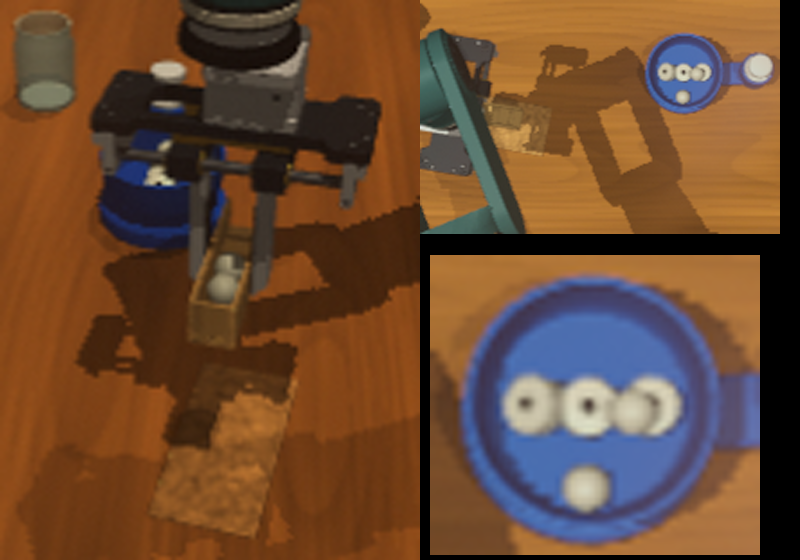

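The bowl holds three discs and two round beads: one on the floor at (587,488), one resting on the discs at (635,410). Two round beads stay in the cup. Now I'll set the cup back on its mat.

step_arm:
  increments: "0.1 0 0.7 0 -0.005 0;0 0 1.5 0 0 0;0 0 2 0 0 0;0 0 2 0 0 0;0 0 2 0 0 0"

```text
time: 31.4
tool_pos: [0.4961, 0.2701, 0.0716]
ee_rot: [-3.14, 0.001, 1.412]
wrist_force: [0.1, 0.6, -1.1]
width: 0.0306
```

step_arm:
  increments: "0 0 2 0 0 0;0 0 1.5 0 0 0;0 0 1 0 0 0;0 0 0.6 0 0 0;0 0 0.3 0 0 0"

```text
time: 31.9
tool_pos: [0.4969, 0.2706, 0.0196]
ee_rot: [-3.141, 0.0, 1.412]
wrist_force: [-0.7, 0.7, -1.4]
width: 0.0309
```

step_arm:
  increments: "0 0 0 0 0 0;0 0 0 0 0 0;0 0 0 0 0 0"

```text
time: 32.2
tool_pos: [0.4975, 0.2709, 0.021]
ee_rot: [3.14, -0.001, 1.412]
wrist_force: [-1.0, -0.5, -0.9]
width: 0.0312
```

```bash
python3 - <<'E'
from h import *
o=get_obs(); r=R.from_euler('xyz',o['ee_rot']).as_matrix(); print(o['tool_pos'].round(4),o['ee_rot'].round(4),o['wrist_force'],r.T@(np.array([.4974,.2712,.009])-o['tool_pos'])*100)
E
```

```text
[0.4975 0.2709 0.021 ] [ 3.1400e+00 -9.0000e-04  1.4118e+00] [-0.99610136 -0.45696623 -0.91649341] [ 0.02768106 -0.01794291  1.19954841]
```

step_arm:
  increments: "0 0 0.4 0 0 0;0 0 0.4 0 0 0;0 0 0.2 0 0 0;0 0 0.15 0 0 0;0 0 0 0 0 0"

```text
time: 32.7
tool_pos: [0.4967, 0.2705, 0.0091]
ee_rot: [-3.141, 0.0, 1.412]
wrist_force: [-1.5, -2.1, 3.3]
width: 0.0306
```

step_arm:
  increments: "0 0 0.05 0 0 0;0 0 0 0 0 0;0 0 0 0 0 0"

```text
time: 33.0
tool_pos: [0.4967, 0.2705, 0.009]
ee_rot: [-3.141, 0.0, 1.412]
wrist_force: [-3.1, -1.5, 5.6]
width: 0.0308
```

step_arm:
  increments: "0 0 -0.05 0 0 0;0 0 0 0 0 0;0 0 0 0 0 0;0 0 0 0 0 0;0 0 0 0 0 0"
  claw: -0.2

```text
time: 33.5
tool_pos: [0.4968, 0.2706, 0.0083]
ee_rot: [-3.141, 0.0, 1.412]
wrist_force: [-0.4, 0.2, 0.1]
width: 0.0561
```

step_arm:
  increments: "0 0 -0.5 0 0 0;0 0 -2 0 0 0;0 0 -4 0 0 0;0 0 -4 0 0 0;0 0 -4 0 0 0"

```text
time: 34.0
tool_pos: [0.4966, 0.2705, 0.1553]
ee_rot: [3.141, 0.0, 1.412]
wrist_force: [1.2, 0.1, -0.1]
width: 0.0562
```

step_arm:
  increments: "-2 0.7 0 0 0 0;-4 1.4 0 0 0 0;-4 1.4 0 0 0 0;-4 1.4 0 0 0 0;-4 1.4 0 0 0 0"

```text
time: 34.5
tool_pos: [0.5307, 0.0814, 0.1542]
ee_rot: [3.141, -0.0, 1.412]
wrist_force: [-0.4, 0.6, -0.6]
width: 0.0563
```

step_arm:
  increments: "-4 1.4 0 0 0 0;-4 1.4 0 0 0 0;-4 1.4 0 0 0 0;-4 1.4 0 0 0 0;-4 1.4 0 0 0 0"
  claw: 1

```text
time: 35.0
tool_pos: [0.5682, -0.1274, 0.1541]
ee_rot: [3.141, 0.0, 1.412]
wrist_force: [0.5, -0.4, 0.2]
width: 0.0198
```

step_arm:
  increments: "-1.5 0.5 0 0 0 0;0 0 0 0 0 0;0 0 0 0 0 0"

```text
time: 35.3
tool_pos: [0.5705, -0.1402, 0.1536]
ee_rot: [-3.141, -0.001, 1.412]
wrist_force: [0.9, -0.2, 0.6]
width: 0.0007
```

```bash
python3 - <<'E'
from h import *
o=get_obs(); r=R.from_euler('xyz',o['ee_rot']).as_matrix(); print(o['tool_pos'].round(4),o['wrist_force'],r.T@(np.array([.5700,-.1450,.102])-o['tool_pos'])*100)
save('side','s11',crop=(200,110,340,290),scale=3); save('top','t11',crop=(140,150,340,280),scale=1.8)
a,b=cv2.imread('pics/s11.png'),cv2.imread('pics/t11.png'); im=np.zeros((540,800,3),np.uint8); im[:,:420]=a; im[:b.shape[0],420:420+b.shape[1]]=b
c=cv2.imread('pics/t11_raw.png')[190:240,145:200]; c=cv2.resize(c,None,fx=6,fy=6,interpolation=cv2.INTER_CUBIC); im[238:538,430:760]=c; cv2.imwrite('pics/m11.png',im)
E
```

```text
[ 0.5705 -0.1402  0.1536] [ 0.89231221 -0.23996502  0.64454188] [-0.48779903  0.03240929  5.15964982]
```

View pics/m11.png

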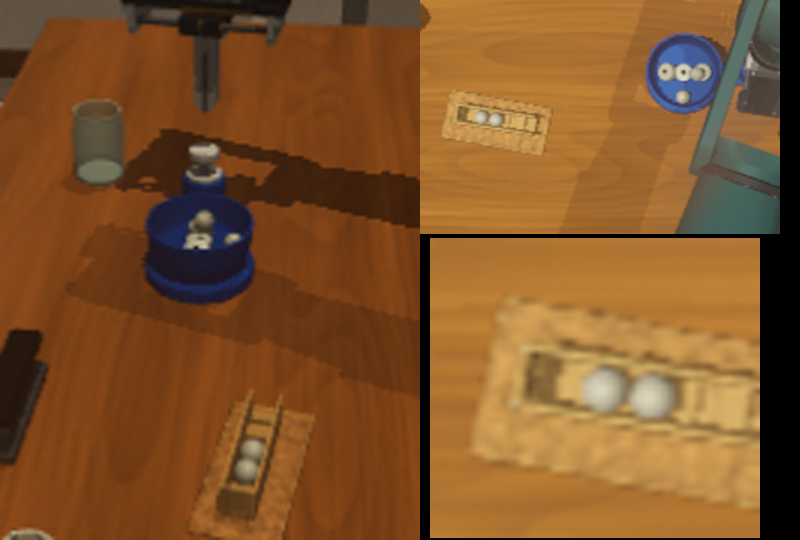

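The cup is upright on its mat at (497,120) with two beads in it, and the bowl still holds five. I'll press the plunger now.

step_arm:
  increments: "-0.4 0 1 0 0 0;0 0 2 0 0 0;0 0 1.5 0 0 0;0 0 0.5 0 0 0;0 0 0 0 0 0"

```text
time: 35.9
tool_pos: [0.5691, -0.1445, 0.102]
ee_rot: [-3.139, -0.0, 1.412]
wrist_force: [-0.8, -0.5, -0.0]
width: 0.0003
```

step_arm:
  increments: "0 0 0.3 0 0 0;0 0 0.3 0 0 0;0 0 0.3 0 0 0;0 0 0 0 0 0"

```text
time: 36.3
tool_pos: [0.5706, -0.1454, 0.0952]
ee_rot: [3.14, 0.0, 1.412]
wrist_force: [1.5, 0.0, 2.6]
width: 0.0004
```

step_arm:
  increments: "0 0 0.4 0 0 0;0 0 0.4 0 0 0;0 0 0.2 0 0 0;0 0 0 0 0 0"

```text
time: 36.7
tool_pos: [0.5707, -0.1454, 0.0862]
ee_rot: [3.139, 0.0, 1.412]
wrist_force: [-0.8, 0.5, 8.2]
width: 0.0008
```

step_arm:
  increments: "0 0 0.2 0 0 0;0 0 0.1 0 0 0;0 0 0 0 0 0;0 0 0 0 0 0"

```text
time: 37.1
tool_pos: [0.5707, -0.1454, 0.0861]
ee_rot: [3.138, 0.001, 1.412]
wrist_force: [-4.7, 2.0, 16.2]
width: 0.0004
```

At the stop: z 0.086 with the force rising to 16 N. I'll let it spring up and retreat.

step_arm:
  increments: "0 0 -0.5 0 0 0;0 0 -1 0 0 0;0 0 -2 0 0 0;0 0 -4 0 0 0;0 0 -4 0 0 0"

```text
time: 37.6
tool_pos: [0.5685, -0.1448, 0.1954]
ee_rot: [-3.136, -0.001, 1.412]
wrist_force: [-0.6, 0.2, -0.5]
width: 0.0006
```

step_arm:
  increments: "-4 -1 -1 0 0 0;-4 -1 0 0 0 0;-4 -1 0 0 0 0;-4 -1 0 0 0 0;-4 -1 0 0 0 0"

```text
time: 38.1
tool_pos: [0.4875, -0.3357, 0.2054]
ee_rot: [-3.139, -0.001, 1.412]
wrist_force: [0.6, 0.1, -0.1]
width: 0.0008
```

step_arm:
  increments: "0 0 0 0 0 0;0 0 0 0 0 0;0 0 0 0 0 0;0 0 0 0 0 0;0 0 0 0 0 0"

```text
time: 38.6
tool_pos: [0.4895, -0.3336, 0.2066]
ee_rot: [3.142, -0.0, 1.414]
wrist_force: [0.1, -0.8, -0.1]
width: 0.0001
```

```bash
python3 - <<'E'
from h import *
save('side','s12',crop=(180,110,340,310),scale=2.8); save('top','t12',crop=(100,120,440,260),scale=1)
a,b=cv2.imread('pics/s12.png'),cv2.imread('pics/t12.png'); im=np.zeros((560,800,3),np.uint8); im[:,:448]=a; im[:140,455:795]=b
c=cv2.imread('pics/t12_raw.png')[165:215,260:342]; c=cv2.resize(c,None,fx=4,fy=4,interpolation=cv2.INTER_CUBIC); im[150:350,455:783]=c; cv2.imwrite('pics/m12.png',im)
white(cv2.imread('pics/t12_raw.png'))
E
```

```text
[357.7 141.7] 309 [ 0.718  -0.2445]
[125.9 158.8] 241 [0.6691 0.4433]
[327.4 187.2] 214 [ 0.5824 -0.1531]
[286.5 189.8] 252 [ 0.5753 -0.0338]
[285.4 203.4] 50 [ 0.5351 -0.0303]
[173.4 214.8] 35 [0.5022 0.2969]
[181.4 216. ] 39 [0.4985 0.2734]
[439.4 224.8] 96 [ 0.4731 -0.4702]
```

View pics/m12.png

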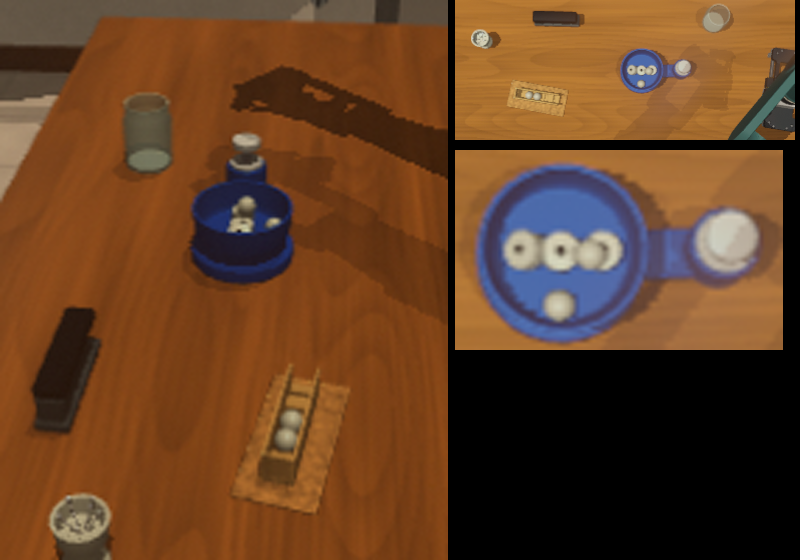

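The bowl holds five beads, the plunger is up at (725,240), the cup stands on its mat with two beads, and the bystanders haven't moved. I'm handing it in.

```bash
python3 -c "
from bench import *
print(close_job())"
```

```text
the job is handed in; nothing more can be done
None
```

The job is done and handed in at about 39 s of the 192 s allowed. The bowl holds five beads: the three discs from the shelf, plus two round ones poured by slowly tilting the cup to 0.475 rad.

- **Cup:** it is back upright on its cork mat with the other two round beads in it.
- **Plunger:** I pressed it until it would go no further, at z = 0.086 m with the force rising to 16 N, then let it spring up.
- **Last pictures:** they show five beads in the bowl, the plunger up and no stray beads. The jar, stapler and egg cup are where they started.
- **One thing to know:** one round bead rests on top of the discs instead of on the bowl floor. It sits inside the bowl and stayed in place through the plunger press.

No check failed. I did not measure how far the bowl had sunk; the count of five comes from the pictures.

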